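# Weed out the spent fume filters by weight

## Robot

A 6-joint arm with a two-finger parallel gripper is mounted at the origin on the work surface. World frame = base frame: x ahead of the robot, y to its left, z up, the work surface at z = 0. Lengths are in mm, angles in degrees, forces in N, time in s.
With the tool pointing down it reaches from about 300 to 850 mm from the base axis. Payload 4.2 kg.
Tool frame: the origin (TCP) lies midway between the tips of the shut fingers; the grasp point (between the pads) lies 19 mm behind it; z points along the fingers, y is the line along which they close (so a half turn about z gives the same grasp; the last joint's range is limited). The gripper opens to 91 mm and grips with 3 to 60 N. Pads are 32 mm wide; open, the fingers measure 118 mm over their backs; the gripper's body (76 mm by 178 mm) begins 60 mm behind the grasp point.
Start: joints at [-71.104, 18.312, 89.639, -0, 72.044, -1.146], TCP at [197.062, -540.194, 213.976] pointing down, gripper open.
Joint ranges: [-177.97, 177.97], [-48.28, 115.42], [12.27, 149.76], [-77.06, 257.06], [2.81, 150.46], [-146.56, 146.56]. Speed limits (degrees/s): [147.25, 147.25, 180, 180, 180, 180].

## Interface

Orientations are given as [roll, pitch, yaw] about the fixed x, y, z axes, in that order (R = Rz(yaw) Ry(pitch) Rx(roll)).
In Python, from workcell import env gives the robot as it stands.
- The arm moves only by the tool shift_gripper, called after "Request:" by a JSON object that holds its "name" and its "arguments". Schema: {"type":"object","properties":{"steps":{"type":"string"},"aperture":{"type":"number"},"force":{"type":"number"},"only":{"type":"string"},"quiet":{"type":"boolean"},"lines":{"type":"string"}},"required":["steps"],"additionalProperties":false}. steps is a string of 1 to 8 rows, parted by a bar, with the numbers parted by commas; each row has 6 numbers: dx, dy, dz in mm, then a rotation vector rx, ry, rz in degrees; each row shifts and turns the commanded pose from where the row before left it, along the tool's axes as they then stand; what a row does not reach is not made up. A row lasts 1/10 s, in which the tool goes at most 50 mm and 8.59 degrees, less where a joint would pass 70% of its speed; a pose out of reach is approached as far as the arm can. aperture is the finger opening in mm, set as the call begins (left out keeps the last). The fingers move at their own pace and stop on an object; force is the grip in N (left out, the last holds). Time passes only in rows, so rows that do not move let the fingers close. The tool returns the time, the measured TCP pose, the force, the opening and the grip force at its end. only (a regular expression) keeps the lines of the reply that match it, lines (a string "A,B") keeps lines A to B, and quiet returns only ok. Input that does not fit is refused with a message, and nothing moves.
- env.state(): the state, without advancing time (a new reading comes with each control period).
- env.grab_frame(name): name is "side" or "top" or "wrist"; returns the picture (400x640x3 uint8, blue, green, red); there is no depth.
- env.camera_model(name): a dict with "fx", "fy", "cx", "cy" (pixels), "T" (4x4, takes a point from camera to world coordinates). Camera axes: x right, y up, looking along -z (the intrinsics and any distortion apply to the point x, -y, -z); pixel columns grow to the right and rows downward; lengths in mm; the calibration is good to about 2 mm. A picture is of the moment at which its call begins: read the wrist's pose just before it. camera_model takes no time and is no camera call; for the wrist camera it gives the pose at the moment of the call.
- env.job_done(): hands the job in; it is judged then, once.
The state is a dict: "time_s": time; "qpos": joint angles; "qvel": joint speeds; "effort": joint torques, N m; "ee_pos": TCP position; "ee_rot": TCP orientation; "force": force on the tool from outside, world axes, zero at the start; "torque": the same for the moment, N m; "gripper_width": finger opening in mm; "gripper_force": force on a finger pad.
Only numpy, scipy, OpenCV 4.12 (cv2) and the standard library are available. Lean on these libraries where they do the work, as an engineer would, in place of code of your own. Each camera call takes 0.05 s, during which the arm holds its last target. There are 200 camera calls.

## Task

Some of the three look-alike filter cartridges in the rack (one or two of them) are spent: clogged, and clearly heavier than a fresh one. Find out by feeling their weight, stand every spent one upright in the empty blue bin, and have the fresh ones standing in the rack at the end. Keep the cartridges upright, set them down rather than drop them, and leave everything else on the bench where it is.

Things in the scene. Friction and masses are not known exactly. Their poses are not given: they have to be found in the camera images.
- cartridge_a: filter cartridge (a, b, c tell nothing of which is spent): closed white box 58 x 58 x 90 mm, grey top, black louvres, green band; on top a central black grip tab 14 mm thick (its x), 40 mm wide (its y), 30 mm tall; 120 mm in all. Fresh about 0.2 kg, spent about 0.5 kg (+-10 %); the core inside may shift some mm. Origin: centre of underside, z up
- cartridge_b: filter cartridge (a, b, c tell nothing of which is spent): closed white box 58 x 58 x 90 mm, grey top, black louvres, green band; on top a central black grip tab 14 mm thick (its x), 40 mm wide (its y), 30 mm tall; 120 mm in all. Fresh about 0.2 kg, spent about 0.5 kg (+-10 %); the core inside may shift some mm. Origin: centre of underside, z up
- cartridge_c: filter cartridge (a, b, c tell nothing of which is spent): closed white box 58 x 58 x 90 mm, grey top, black louvres, green band; on top a central black grip tab 14 mm thick (its x), 40 mm wide (its y), 30 mm tall; 120 mm in all. Fresh about 0.2 kg, spent about 0.5 kg (+-10 %); the core inside may shift some mm. Origin: centre of underside, z up
- rack: low fixed aluminium tray 178 x 288 mm, top 14 mm above the bench, rim 20 mm high. Origin: centre of underside, on the bench; y along the row. Rib 22 mm high at x = +22 mm; in front of it the cartridges stand in a row at x = -32, y = -90, 0, +90 mm (+-4 mm, turned up to 0.15 rad); on the ledge behind it a solder spool, 50 mm wide, 32 mm high
- bin: blue fixed open bin, outside 200 mm (its x) by 130 mm (its y), 55 mm high, walls 4 mm, inner floor about 4 mm above the bench. Origin: centre of its underside on the bench. Room for two cartridges, at x = -48 and +48 mm, y = 0
- spool: solder spool, leave alone: 50 mm wide, 32 mm high, on the rack's ledge. Origin: centre of underside

How it is judged (in metres and radians):
At the end, for the whole second after the job is handed in: Every spent cartridge stands on the floor of the blue bin and every fresh one on the rack's tray: upright within 0.1 rad and at rest (judged by the weight each puts on its support: above 3.3 N in the bin, 0.8 to 3.3 N on the rack) (angle between each of cartridge_a, cartridge_b, cartridge_c's own z axis and vertical below 0.1 rad and linear speed of each of cartridge_a, cartridge_b, cartridge_c below 0.02 m/s and ((contact force between cartridge_a and bin above 3.3 N and z of cartridge_a in the frame of bin below 0.012 m) or (contact force between cartridge_a and rack between 0.8 and 3.3 N and z of cartridge_a in the frame of rack below 0.02 m)) and ((contact force between cartridge_b and bin above 3.3 N and z of cartridge_b in the frame of bin below 0.012 m) or (contact force between cartridge_b and rack between 0.8 and 3.3 N and z of cartridge_b in the frame of rack below 0.02 m)) and ((contact force between cartridge_c and bin above 3.3 N and z of cartridge_c in the frame of bin below 0.012 m) or (contact force between cartridge_c and rack between 0.8 and 3.3 N and z of cartridge_c in the frame of rack below 0.02 m))); the robot touches nothing.
It fails at once if a cartridge is tipped by more than 0.5 rad (angle between any of cartridge_a, cartridge_b, cartridge_c's own z axis and vertical above 0.5 rad).
It fails at once if a cartridge is dropped or thrown: it moves at over 0.6 m/s (a fall of some 20 mm) while the fingers do not hold it ((contact force between the fingers and cartridge_a below 0.1 N and linear speed of cartridge_a above 0.6 m/s) or (contact force between the fingers and cartridge_b below 0.1 N and linear speed of cartridge_b above 0.6 m/s) or (contact force between the fingers and cartridge_c below 0.1 N and linear speed of cartridge_c above 0.6 m/s)).
It fails at once if another thing on the bench is moved by more than 30 mm (distance of any of spool, screwdriver, wrench, flux, tip_cleaner, roller from where it was at the start of the episode above 0.03 m).
It also fails if it takes over 64 s, if anything falls off the work surface, if the arm or the gripper's body presses on something with over 40 N, if the wrist force passes 120 N, or if a joint passes its speed limit or range.

## Working session

There is one attempt and no reset: what is moved stays moved. The work goes in short steps, Python scripts to look and compute and a tool call to move; the robot and the scene stay as the last step left them, time stands still between calls to the robot, and variables do not carry over. Pictures are saved under pics/ and viewed, at most 10 in all, crops included, and the job is handed in when it is done.

```bash
ls; mkdir -p pics; python3 - <<'E'
from workcell import env
import cv2
for n in("top","side"):
    cv2.imwrite(f"pics/{n}0.png",env.grab_frame(n)); m=env.camera_model(n); print(n,{k:(v if not hasattr(v,'round') else v.round(3) if hasattr(v,'tolist') else v) for k,v in m.items()})
s=env.state(); print(s["time_s"],s["ee_pos"],s["ee_rot"],s["force"],s["gripper_width"])
E
```

```text
pics
workcell.py
top {'fx': 421.41599136493556, 'fy': 421.41599136493556, 'cx': 322.11902595241196, 'cy': 197.58555040738227, 'T': array([[ 2.40000e-02,  9.95000e-01, -9.60000e-02,  4.52642e+02],
       [-9.99000e-01,  2.60000e-02,  2.40000e-02, -3.08000e+00],
       [ 2.60000e-02,  9.50000e-02,  9.95000e-01,  9.62086e+02],
       [ 0.00000e+00,  0.00000e+00,  0.00000e+00,  1.00000e+00]])}
side {'fx': 474.5610806298951, 'fy': 474.5610806298951, 'cx': 327.9240661580792, 'cy': 200.40125132206433, 'T': array([[-7.04000e-01,  4.88000e-01, -5.15000e-01,  7.84210e+01],
       [-7.10000e-01, -4.89000e-01,  5.07000e-01,  4.52892e+02],
       [-4.00000e-03,  7.23000e-01,  6.91000e-01,  6.57211e+02],
       [ 0.00000e+00,  0.00000e+00,  0.00000e+00,  1.00000e+00]])}
0.1 [ 196.91186669 -539.76603359  213.22472863] [-1.79911318e+02 -1.84036601e-03  2.00407967e+01] [ 0.90852377  0.20987348 -0.73378098] 91.42288706388233
```

View pics/top0.png

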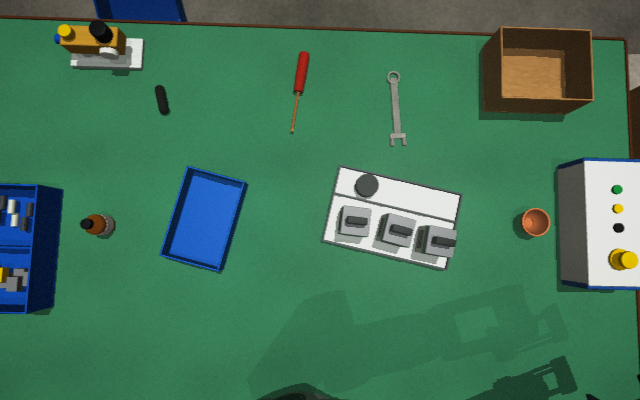

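View pics/side0.png

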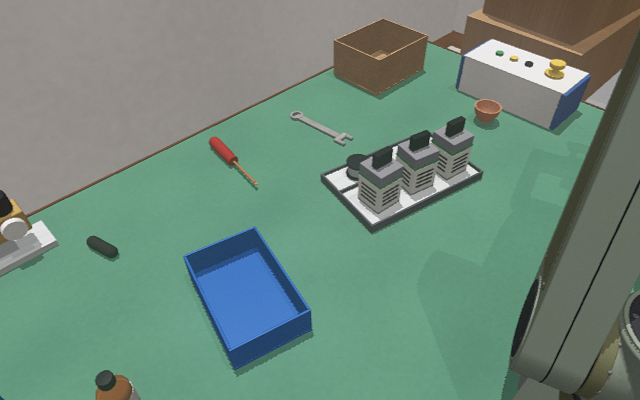

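The top view shows the rack at about (322–462, 166–269) px, with tabs near (355,215), (400,230) and (441,241). The bin's corners are near (189,167), (247,181), (219,271) and (161,255). The spool is at (367,185). Next I measure the bin, rack and tabs.

```bash
cat > h.py <<'E'
import numpy as np, cv2
from workcell import env
def ray(m,px,z):
    px=np.atleast_2d(np.asarray(px,float)); T=np.array(m["T"])
    d=np.c_[(px[:,0]-m["cx"])/m["fx"],-(px[:,1]-m["cy"])/m["fy"],-np.ones(len(px))]@T[:3,:3].T
    o=T[:3,3]; return o+d*((z-o[2])/d[:,2])[:,None]
def blobs(mask,amin):
    c,_=cv2.findContours(mask.astype(np.uint8)*255,cv2.RETR_EXTERNAL,cv2.CHAIN_APPROX_NONE)
    return [x for x in c if cv2.contourArea(x)>=amin]
def rect(m,c,z):
    P=ray(m,c.reshape(-1,2),z)[:,:2].astype(np.float32)
    (x,y),s,a=cv2.minAreaRect(P); b=cv2.boxPoints(((x,y),s,a))
    e=[b[1]-b[0],b[2]-b[1]]; L=max(e,key=np.linalg.norm)
    return np.array([x,y]).round(1),np.sort(s).round(1),round(float(np.degrees(np.arctan2(L[1],L[0]))%180),1)
E
python3 - <<'E'
from h import *
im=cv2.imread("pics/top0.png"); m=env.camera_model("top")
hsv=cv2.cvtColor(im,cv2.COLOR_BGR2HSV); H,S,V=cv2.split(hsv)
roi=np.zeros(H.shape,bool); roi[150:290,140:480]=1
for c in blobs(roi&(abs(H.astype(int)-110)<12)&(S>120),1000): print("bin z55",rect(m,c,55))
mk=roi&((abs(H.astype(int)-75)>25)|(S<60))
mk[:,:300]=0
for c in blobs(mk,1000): print("rack z20",rect(m,c,20))
for t in (45,60,75):
  for c in blobs(roi&(V<t)&(S<80),60): print(t,"tab z134",rect(m,c,134),cv2.boundingRect(c))
cv2.imwrite("pics/crop.png",cv2.resize(im[155:280,310:470],None,fx=4.8,fy=4.8,interpolation=cv2.INTER_CUBIC))
E
```

```text
bin z55 (array([489.1, 226.5]), array([139.5, 200.3]), 166.1)
rack z20 (array([ 503.9, -187.3]), array([177.7, 294.3]), 78.1)
75 tab z134 (array([ 452.2, -263.4]), array([15.1, 47.4]), 80.1) (431, 237, 25, 10)
75 tab z134 (array([ 456.4, -221. ]), array([18.2, 53.7]), 170.5) (416, 226, 13, 28)
75 tab z134 (array([ 471.8, -178.4]), array([14.1, 42.9]), 78.9) (390, 225, 22, 11)
75 tab z134 (array([ 465.7, -148.7]), array([33.1, 63.1]), 22.5) (377, 215, 23, 31)
```

View pics/crop.png

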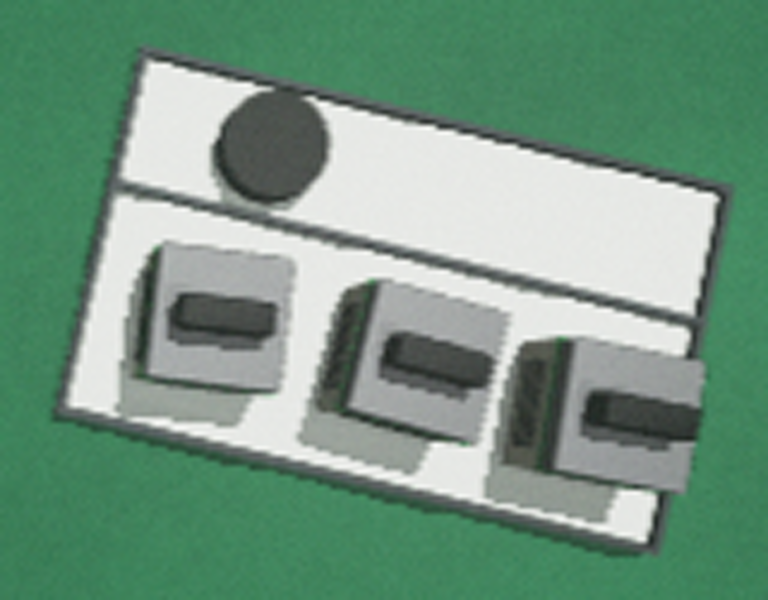

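The crop shows three upright cartridges and the spool on the ledge. The left one is turned about 9° relative to the rack. The rack's yaw comes out at -12° and its size fits, so I turn, rise and move over the rack for a wrist view.

Request:
{"name": "shift_gripper", "arguments": {"steps": "0,0,-12,0,0,-8.3 | 0,0,-12,0,0,-8.3 | 0,0,-12,0,0,-8.3 | 0,0,-12,0,0,-8.3 | 0,0,-12,0,0,-8.3 | 0,0,-12,0,0,-8.3 | 0,0,-12,0,0,-8.3 | 0,0,0,0,0,0"}}

```text
time_s: 0.9
ee_pos: [197.3, -540.8, 299.2]
ee_rot: [179.9, 0.1, 78.1]
force: [-0.2, 0.3, 0.3]
gripper_width: 91.4
gripper_force: 0.0
```

Request:
{"name": "shift_gripper", "arguments": {"steps": "40,20,0,0,0,0 | 45,20,0,0,0,0 | 45,20,0,0,0,0 | 45,20,0,0,0,0 | 45,20,0,0,0,0 | 45,20,0,0,0,0 | 45,20,0,0,0,0 | 45,20,0,0,0,0"}}

```text
time_s: 1.7
ee_pos: [427.0, -223.6, 297.1]
ee_rot: [-179.9, -0.0, 77.9]
force: [1.3, -0.7, 0.2]
gripper_width: 91.2
gripper_force: 0.0
```

Request:
{"name": "shift_gripper", "arguments": {"steps": "40,20,0,0,0,0 | 15,15,0,0,0,0 | 0,0,0,0,0,0 | 0,0,0,0,0,0 | 0,0,0,0,0,0"}}

```text
time_s: 2.2
ee_pos: [471.2, -179.7, 297.5]
ee_rot: [-179.9, 0.0, 78.0]
force: [-0.3, -0.6, 0.0]
gripper_width: 91.3
gripper_force: 0.0
```

```bash
python3 - <<'E'
from h import *
s=env.state(); m=env.camera_model("wrist"); cv2.imwrite("pics/w1.png",env.grab_frame("wrist"))
import pickle; pickle.dump(m,open("w1.pkl","wb"))
print(s["ee_pos"],s["ee_rot"],s["qpos"],s["force"]);print(np.array(m["T"]).round(3),m["fx"],m["cx"],m["cy"],[k for k in m])
E
```

```text
[ 471.18581875 -179.68257009  297.53654013] [-1.79933072e+02  1.83890802e-02  7.80108203e+01] [-2.21607127e+01  9.41209837e+00  8.97019457e+01 -3.02965890e-02
  8.09485863e+01 -1.01667396e+01] [-0.29646351 -0.62221433  0.0057813 ]
[[ 9.78000e-01  1.99000e-01  6.00000e-02  4.88407e+02]
 [-2.08000e-01  9.37000e-01  2.82000e-01 -1.00178e+02]
 [-0.00000e+00 -2.88000e-01  9.58000e-01  4.68419e+02]
 [ 0.00000e+00  0.00000e+00  0.00000e+00  1.00000e+00]] 342.02710626875523 322.2820824998493 205.7002776920317 ['fx', 'fy', 'cx', 'cy', 'T']
```

View pics/w1.png

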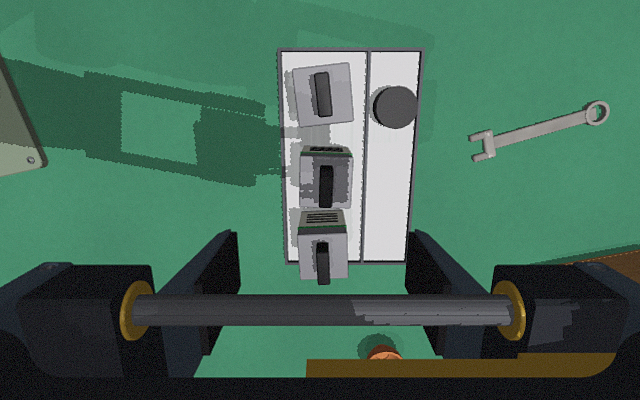

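The wrist view shows all three tabs, at (321,94), (326,186) and (322,262). The spool is at (395,107). Next I measure the tabs here and the left one in the top view.

```bash
python3 - <<'E'
from h import *
import pickle
m=pickle.load(open("w1.pkl","rb")); im=cv2.imread("pics/w1.png"); V=im.max(2).astype(int)
for (x0,y0,x1,y1) in [(305,66,338,124),(310,155,343,212),(307,236,338,288)]:
  for t in (55,75,95):
    k=np.zeros(V.shape,bool);k[y0:y1,x0:x1]=1
    for c in blobs(k&(V<t),120): print(t,rect(m,c,134),cv2.boundingRect(c))
# grey top faces z=104
print(V[60:130,321][::4],V[160:215,326][::4])
k=np.zeros(V.shape,bool);k[55:290,285:357]=1
S=cv2.cvtColor(im,cv2.COLOR_BGR2HSV)[:,:,1]
for lo,hi in((140,190),(150,200),(120,190)):
  for c in blobs(k&(V>lo)&(V<hi)&(S<40),700): print(lo,hi,rect(m,c,104),cv2.boundingRect(c))
i2=cv2.imread("pics/top0.png");mt=env.camera_model("top")
print("left tab top-cam",ray(mt,[[310+223/4.8,155+315/4.8]],132))
R=ray(mt,[[310+x/4.8,155+y/4.8] for x,y in((143,52),(730,188),(655,548),(60,412))],20); print("rack",R.round(0),R.mean(0))
E
```

```text
75 (array([490.2, -93.2]), array([13.6, 39. ]), 84.3) (314, 72, 18, 45)
95 (array([488. , -92.9]), array([18.6, 39.8]), 84.1) (311, 72, 22, 46)
55 (array([ 475.2, -179.6]), array([13.9, 43.3]), 77.9) (319, 165, 15, 43)
75 (array([ 475.3, -179.6]), array([14.1, 43.3]), 77.9) (319, 165, 15, 43)
95 (array([ 476.3, -174.7]), array([31.4, 53.1]), 78.0) (310, 155, 33, 53)
55 (array([ 453.9, -262. ]), array([13.2, 50.1]), 80.6) (316, 242, 14, 43)
75 (array([ 454.2, -262.1]), array([14. , 49.8]), 78.3) (316, 242, 14, 43)
95 (array([ 452.3, -260.7]), array([18.2, 52.5]), 81.1) (311, 240, 19, 45)
[216 224 174  83  77  77  78  71  76  67  71  68  57  60  20 159 122 141] [ 81  96  12  31  30  32  31  32  32  30  33  40 144 114]
140 190 (array([ 453.4, -267.1]), array([57.1, 57.4]), 170.2) (298, 232, 50, 47)
140 190 (array([491.2, -92.9]), array([57.1, 57.7]), 84.2) (292, 62, 62, 64)
150 200 (array([ 454.3, -268.5]), array([54.8, 56.6]), 170.7) (298, 234, 51, 45)
150 200 (array([490.9, -92.4]), array([56.1, 56.4]), 174.3) (292, 64, 62, 62)
120 190 (array([ 458.4, -223.4]), array([ 70., 149.]), 76.4) (288, 155, 66, 125)
120 190 (array([ 479.1, -125.8]), array([ 70.3, 132.9]), 76.2) (285, 62, 69, 130)
left tab top-cam [[488.71401011 -91.85675281 132.        ]]
rack [[ 617.  -64.   20.]
 [ 560. -343.   20.]
 [ 391. -307.   20.]
 [ 447.  -29.   20.]] [ 503.3884503  -185.57781823   20.        ]
```

Measured centres, with both views agreeing to a few mm:

| Cartridge | x, y (mm) | Direction of its y axis |
|---|---|---|
| Left | (491, -93) | 84° |
| Middle | (474, -180) | 78° |
| Right | (453.5, -267) | 80.5° |

I start with the middle one.

Request:
{"name": "shift_gripper", "arguments": {"steps": "0,3,40,0,0,0 | 0,0,40,0,0,0 | 0,0,40,0,0,0 | 0,0,30,0,0,0 | 0,0,20,0,0,0 | 0,0,12,0,0,0 | 0,0,7,0,0,0 | 0,0,0,0,0,0", "aperture": 91, "force": 25}}

```text
time_s: 3.05
ee_pos: [474.8, -180.1, 108.8]
ee_rot: [-180.0, 0.0, 78.1]
force: [-0.2, 0.4, 0.2]
gripper_width: 91.0
gripper_force: 0.0
```

Request:
{"name": "shift_gripper", "arguments": {"steps": "0,0,0,0,0,0 | 0,0,0,0,0,0 | 0,0,0,0,0,0 | 0,0,0,0,0,0 | 0,0,0,0,0,0 | 0,0,0,0,0,0 | 0,0,0,0,0,0 | 0,0,0,0,0,0", "aperture": 5, "force": 25}}

```text
time_s: 3.85
ee_pos: [475.1, -179.6, 108.9]
ee_rot: [-180.0, 0.0, 78.1]
force: [0.4, 0.0, -0.0]
gripper_width: 30.1
gripper_force: 0.0
```

Request:
{"name": "shift_gripper", "arguments": {"steps": "0,0,0,0,0,0 | 0,0,0,0,0,0 | 0,0,0,0,0,0 | 0,0,0,0,0,0 | 0,0,0,0,0,0 | 0,0,0,0,0,0", "aperture": 5, "force": 25}}

```text
time_s: 4.45
ee_pos: [475.0, -179.6, 108.9]
ee_rot: [-180.0, 0.0, 78.1]
force: [-0.5, -0.7, 0.2]
gripper_width: 14.2
gripper_force: 25.0
```

Request:
{"name": "shift_gripper", "arguments": {"steps": "0,0,-4,0,0,0 | 0,0,-6,0,0,0 | 0,0,-8,0,0,0 | 0,0,-8,0,0,0 | 0,0,-4,0,0,0 | 0,0,0,0,0,0 | 0,0,0,0,0,0 | 0,0,0,0,0,0"}}

```text
time_s: 5.25
ee_pos: [474.8, -179.5, 138.7]
ee_rot: [-180.0, -0.0, 78.1]
force: [0.5, -0.5, -4.5]
gripper_width: 13.9
gripper_force: 25.0
```

Request:
{"name": "shift_gripper", "arguments": {"steps": "0,0,0,0,0,0 | 0,0,0,0,0,0"}}

```text
time_s: 5.45
ee_pos: [474.9, -179.6, 138.7]
ee_rot: [-180.0, -0.0, 78.1]
force: [-0.1, 0.3, -4.4]
gripper_width: 14.0
gripper_force: 25.0
```

4.4 N, so the middle one is spent. Now the bin needs an exact fix, which I get from its inner floor and its rim in the pictures I already have.

```bash
python3 - <<'E'
from h import *
for n,(x0,y0,x1,y1) in {"top":(155,160,255,275),"side":(175,220,320,375)}.items():
    cr=cv2.imread(f"pics/{n}0.png")[y0:y1,x0:x1]; f=4
    cv2.imwrite(f"pics/bin_{n}.png",cv2.resize(cr,None,fx=f,fy=f,interpolation=cv2.INTER_CUBIC))
a=cv2.imread("pics/bin_top.png");b=cv2.imread("pics/bin_side.png")
h=620; out=np.zeros((600,800,3),np.uint8)
a=cv2.resize(a,None,fx=.85,fy=.85);b=cv2.resize(b,None,fx=.75,fy=.75)
out[:a.shape[0],:a.shape[1]]=a; out[:b.shape[0],350:350+b.shape[1]]=b
cv2.imwrite("pics/bin.png",out)
E
```

```text
(no output)
```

View pics/bin.png

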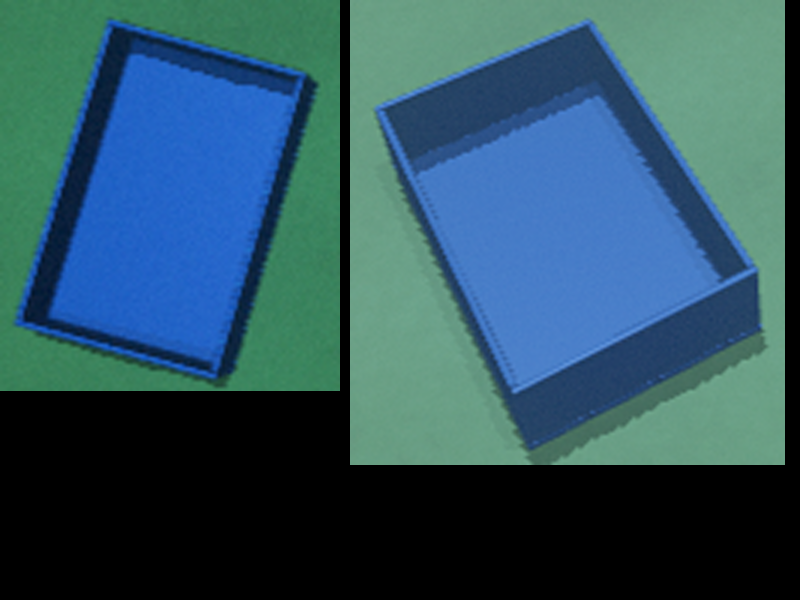

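The rim corners in the combined crop are, in the top view, (111,20), (305,73), (219,376) and (18,323). In the side view they are (590,21), (756,268), (515,389) and (379,109).

```bash
python3 - <<'E'
from h import *
for n,c,o,f,x0,z in (("top",[(111,20),(305,73),(219,376),(18,323)],(155,160),3.4,0,55),("side",[(590,21),(756,268),(515,389),(379,109)],(175,220),3.0,350,55)):
    P=ray(env.camera_model(n),[(o[0]+(x-x0)/f,o[1]+y/f) for x,y in c],z)[:,:2]
    print(n,P.round(1).tolist(),P.mean(0).round(1),[round(float(np.linalg.norm(P[i]-P[(i+1)%4])),1) for i in range(4)],cv2.minAreaRect(P.astype(np.float32)))
c=np.array([489.5,231]);
E
```

```text
top [[601.1, 267.3], [570.5, 143.2], [379.2, 188.6], [409.0, 314.3]] [490.  228.4] [127.8, 196.6, 129.2, 197.7] ((489.6828918457031, 228.069580078125), (129.2178955078125, 197.71975708007812), 76.2432861328125)
side [[569.7, 147.1], [380.1, 193.5], [411.2, 316.8], [599.4, 269.8]] [490.1 231.8] [195.1, 127.2, 194.0, 126.2] ((490.0126953125, 232.0631561279297), (127.1655502319336, 195.09823608398438), 76.2494888305664)
```

The bin centre is (490, 230) and its x axis lies at -13.8°. The far slot is (536.6, 218.6). I lift clear of the neighbours and carry it over.

Request:
{"name": "shift_gripper", "arguments": {"steps": "0,0,-10,0,0,0 | 0,0,-20,0,0,0 | 0,0,-25,0,0,0 | 0,0,-25,0,0,0 | 0,0,-20,0,0,0 | 0,0,-12,0,0,0 | 0,0,-4,0,0,0 | 0,0,0,0,0,0", "aperture": 5, "force": 35}}

```text
time_s: 6.25
ee_pos: [475.0, -179.6, 255.1]
ee_rot: [180.0, 0.0, 78.1]
force: [-0.1, -0.2, -4.8]
gripper_width: 13.7
gripper_force: 35.0
```

Request:
{"name": "shift_gripper", "arguments": {"steps": "10,-1,0,0,0,0 | 20,-1,0,0,0,0 | 30,-2,0,0,0,0 | 35,-2,0,0,0,0 | 35,-2,0,0,0,0 | 35,-2,0,0,0,0 | 35,-2,0,0,0,0 | 35,-2,0,0,0,0"}}

```text
time_s: 7.05
ee_pos: [508.8, 55.3, 253.7]
ee_rot: [-179.9, 0.0, 78.2]
force: [0.5, -1.3, -5.1]
gripper_width: 13.7
gripper_force: 35.0
```

Request:
{"name": "shift_gripper", "arguments": {"steps": "35,-2,0,0,0,0 | 35,-2,0,0,0,0 | 35,-2,0,0,0,0 | 30,-1,0,0,0,0 | 20,-1,0,0,0,0 | 10,-1,0,0,0,0 | 0,0,0,0,0,0 | 0,0,0,0,0,0"}}

```text
time_s: 7.85
ee_pos: [534.2, 215.9, 254.3]
ee_rot: [-179.9, 0.1, 78.1]
force: [0.5, -0.4, -4.9]
gripper_width: 13.9
gripper_force: 35.0
```

Request:
{"name": "shift_gripper", "arguments": {"steps": "1,1,15,0,0,1 | 2,1,25,0,0,1 | 0,0,30,0,0,0 | 0,0,30,0,0,0 | 0,0,25,0,0,0 | 0,0,15,0,0,0 | 0,0,6,0,0,0 | 0,0,0,0,0,0"}}

```text
time_s: 8.65
ee_pos: [537.1, 218.0, 108.5]
ee_rot: [-179.9, 0.1, 76.1]
force: [0.4, -0.5, -4.6]
gripper_width: 13.8
gripper_force: 35.0
```

Request:
{"name": "shift_gripper", "arguments": {"steps": "0,0,3,0,0,0 | 0,0,2,0,0,0 | 0,0,1,0,0,0 | 0,0,0,0,0,0 | 0,0,0,0,0,0"}}

```text
time_s: 9.15
ee_pos: [537.5, 219.1, 103.2]
ee_rot: [180.0, -0.0, 76.1]
force: [0.6, -0.2, -5.3]
gripper_width: 14.0
gripper_force: 35.0
```

Request:
{"name": "shift_gripper", "arguments": {"steps": "0,0,2,0,0,0 | 0,0,1,0,0,0 | 0,0,0,0,0,0 | 0,0,0,0,0,0"}}

```text
time_s: 9.55
ee_pos: [537.4, 219.1, 99.8]
ee_rot: [-180.0, 0.0, 76.1]
force: [-0.3, -0.1, -5.5]
gripper_width: 14.1
gripper_force: 35.0
```

Request:
{"name": "shift_gripper", "arguments": {"steps": "0,0,1,0,0,0 | 0,0,0,0,0,0 | 0,0,0,0,0,0"}}

```text
time_s: 9.85
ee_pos: [537.5, 219.1, 99.0]
ee_rot: [180.0, -0.0, 76.1]
force: [-0.7, 0.7, -4.0]
gripper_width: 14.0
gripper_force: 35.0
```

Request:
{"name": "shift_gripper", "arguments": {"steps": "0,0,1,0,0,0 | 0,0,0,0,0,0 | 0,0,0,0,0,0"}}

```text
time_s: 10.15
ee_pos: [537.5, 219.0, 98.9]
ee_rot: [180.0, -0.0, 76.1]
force: [-2.1, -1.5, 5.5]
gripper_width: 13.8
gripper_force: 35.0
```

It touched down. I release, rise and go to the left one.

Request:
{"name": "shift_gripper", "arguments": {"steps": "0,0,0,0,0,0 | 0,0,0,0,0,0 | 0,0,0,0,0,0 | 0,0,0,0,0,0 | 0,0,0,0,0,0 | 0,0,0,0,0,0 | 0,0,0,0,0,0 | 0,0,0,0,0,0", "aperture": 70, "force": 25}}

```text
time_s: 10.95
ee_pos: [537.4, 219.1, 97.9]
ee_rot: [180.0, 0.0, 76.1]
force: [-1.0, 0.2, 0.5]
gripper_width: 69.7
gripper_force: 0.0
```

Request:
{"name": "shift_gripper", "arguments": {"steps": "0,0,-15,0,0,0 | 0,0,-30,0,0,0 | 0,0,-40,0,0,0 | 0,0,-15,0,0,0 | -40,4,0,0,0,0 | -45,4,0,0,0,0 | -45,4,0,0,0,0 | -45,4,0,0,0,0", "aperture": 91}}

```text
time_s: 11.75
ee_pos: [510.5, 43.9, 198.0]
ee_rot: [180.0, 0.0, 76.2]
force: [0.8, -0.3, -0.4]
gripper_width: 91.1
gripper_force: 0.0
```

Request:
{"name": "shift_gripper", "arguments": {"steps": "-45,4,0,0,0,0 | -45,5,0,0,0,0 | -35,4,0,0,0,0 | -14,1,0,0,0,-2 | 0,0,0,0,0,-6 | 0,0,0,0,0,0 | 0,0,0,0,0,0"}}

```text
time_s: 12.45
ee_pos: [491.3, -92.9, 198.0]
ee_rot: [180.0, -0.0, 84.0]
force: [0.1, 0.2, 0.0]
gripper_width: 90.8
gripper_force: 0.0
```

Request:
{"name": "shift_gripper", "arguments": {"steps": "0,0,25,0,0,0 | 0,0,25,0,0,0 | 0,0,20,0,0,0 | 0,0,12,0,0,0 | 0,0,7,0,0,0 | 0,0,0,0,0,0 | 0,0,0,0,0,0", "aperture": 60}}

```text
time_s: 13.15
ee_pos: [492.0, -93.0, 109.6]
ee_rot: [179.9, 0.0, 84.1]
force: [-0.3, 0.5, -0.3]
gripper_width: 59.9
gripper_force: 0.0
```

Request:
{"name": "shift_gripper", "arguments": {"steps": "0,0,0,0,0,0 | 0,0,0,0,0,0 | 0,0,0,0,0,0 | 0,0,0,0,0,0 | 0,0,0,0,0,0 | 0,0,0,0,0,0 | 0,0,0,0,0,0 | 0,0,0,0,0,0", "aperture": 5, "force": 25}}

```text
time_s: 13.95
ee_pos: [491.1, -93.0, 108.8]
ee_rot: [-180.0, 0.0, 84.1]
force: [0.2, -0.4, -1.3]
gripper_width: 13.7
gripper_force: 25.0
```

Request:
{"name": "shift_gripper", "arguments": {"steps": "0,0,0,0,0,0 | 0,0,0,0,0,0 | 0,0,-4,0,0,0 | 0,0,-8,0,0,0 | 0,0,-8,0,0,0 | 0,0,0,0,0,0 | 0,0,0,0,0,0 | 0,0,0,0,0,0"}}

```text
time_s: 14.75
ee_pos: [491.1, -93.0, 128.9]
ee_rot: [-180.0, 0.0, 84.1]
force: [-0.9, -0.1, -1.9]
gripper_width: 13.9
gripper_force: 25.0
```

Request:
{"name": "shift_gripper", "arguments": {"steps": "0,0,0,0,0,0 | 0,0,0,0,0,0"}}

```text
time_s: 14.95
ee_pos: [491.1, -93.0, 128.7]
ee_rot: [-180.0, 0.0, 84.1]
force: [0.2, 0.6, -1.8]
gripper_width: 13.8
gripper_force: 25.0
```

The left one is fresh at 1.8 N, so I set it back.

Request:
{"name": "shift_gripper", "arguments": {"steps": "0,0,7,0,0,0 | 0,0,7,0,0,0 | 0,0,3,0,0,0 | 0,0,2,0,0,0 | 0,0,0,0,0,0 | 0,0,0,0,0,0"}}

```text
time_s: 15.55
ee_pos: [491.4, -93.0, 110.0]
ee_rot: [180.0, 0.0, 84.1]
force: [0.4, -0.1, -1.2]
gripper_width: 13.8
gripper_force: 25.0
```

Request:
{"name": "shift_gripper", "arguments": {"steps": "0,0,1,0,0,0 | 0,0,0,0,0,0 | 0,0,0,0,0,0"}}

```text
time_s: 15.85
ee_pos: [491.4, -93.0, 109.1]
ee_rot: [180.0, 0.0, 84.1]
force: [-0.2, 0.2, -3.0]
gripper_width: 13.4
gripper_force: 25.0
```

Request:
{"name": "shift_gripper", "arguments": {"steps": "0,0,1,0,0,0 | 0,0,0,0,0,0 | 0,0,0,0,0,0"}}

```text
time_s: 16.15
ee_pos: [491.4, -93.0, 108.8]
ee_rot: [180.0, 0.0, 84.1]
force: [-2.2, 0.7, 5.0]
gripper_width: 14.0
gripper_force: 25.0
```

Request:
{"name": "shift_gripper", "arguments": {"steps": "0,0,0,0,0,0 | 0,0,0,0,0,0 | 0,0,0,0,0,0 | 0,0,0,0,0,0 | 0,0,0,0,0,0 | 0,0,0,0,0,0 | 0,0,0,0,0,0 | 0,0,0,0,0,0", "aperture": 60}}

```text
time_s: 16.95
ee_pos: [491.3, -93.0, 107.9]
ee_rot: [180.0, 0.0, 84.1]
force: [-0.1, -1.2, -0.6]
gripper_width: 60.1
gripper_force: 0.0
```

Request:
{"name": "shift_gripper", "arguments": {"steps": "0,0,-15,0,0,0 | 0,0,-30,0,0,0 | 0,0,-30,0,0,0 | 0,0,-15,0,0,0 | -25,-3,0,0,0,0 | -40,-4,0,0,0,0 | -40,-4,0,0,0,0 | -40,-4,0,0,0,0"}}

```text
time_s: 17.75
ee_pos: [461.2, -236.9, 198.1]
ee_rot: [180.0, 0.0, 84.2]
force: [-0.3, -0.8, 0.3]
gripper_width: 60.0
gripper_force: 0.0
```

Request:
{"name": "shift_gripper", "arguments": {"steps": "-25,-3,0,0,0,0 | -7,-1,0,0,0,0 | 0,0,0,0,0,3.5 | 0,0,0,0,0,0 | 0,0,0,0,0,0"}}

```text
time_s: 18.25
ee_pos: [454.4, -266.4, 197.9]
ee_rot: [-180.0, -0.0, 80.8]
force: [0.2, 0.2, 0.4]
gripper_width: 59.9
gripper_force: 0.0
```

Request:
{"name": "shift_gripper", "arguments": {"steps": "0,0,25,0,0,0 | 0,0,25,0,0,0 | 0,0,20,0,0,0 | 0,0,12,0,0,0 | 0,0,7,0,0,0 | 0,0,0,0,0,0 | 0,0,0,0,0,0", "aperture": 60}}

```text
time_s: 18.95
ee_pos: [454.9, -267.3, 109.7]
ee_rot: [179.9, 0.0, 80.7]
force: [-0.3, -0.4, -1.0]
gripper_width: 59.8
gripper_force: 0.0
```

Request:
{"name": "shift_gripper", "arguments": {"steps": "0,0,0,0,0,0 | 0,0,0,0,0,0 | 0,0,0,0,0,0 | 0,0,0,0,0,0 | 0,0,0,0,0,0 | 0,0,0,0,0,0 | 0,0,0,0,0,0 | 0,0,0,0,0,0", "aperture": 5, "force": 35}}

```text
time_s: 19.75
ee_pos: [454.2, -267.1, 108.8]
ee_rot: [-180.0, -0.0, 80.6]
force: [0.2, 0.6, -0.5]
gripper_width: 13.5
gripper_force: 35.0
```

Request:
{"name": "shift_gripper", "arguments": {"steps": "0,0,0,0,0,0 | 0,0,0,0,0,0 | 0,0,-4,0,0,0 | 0,0,-8,0,0,0 | 0,0,-8,0,0,0 | 0,0,0,0,0,0 | 0,0,0,0,0,0 | 0,0,0,0,0,0"}}

```text
time_s: 20.55
ee_pos: [454.2, -267.0, 128.9]
ee_rot: [-180.0, -0.0, 80.6]
force: [0.4, -0.5, -2.0]
gripper_width: 13.8
gripper_force: 35.0
```

Request:
{"name": "shift_gripper", "arguments": {"steps": "0,0,0,0,0,0 | 0,0,0,0,0,0"}}

```text
time_s: 20.75
ee_pos: [454.2, -267.0, 128.7]
ee_rot: [-180.0, -0.0, 80.6]
force: [0.4, 0.1, -2.3]
gripper_width: 13.8
gripper_force: 35.0
```

The right one is fresh too, at about 2.1 N. I set it back and rise clear.

Request:
{"name": "shift_gripper", "arguments": {"steps": "0,0,7,0,0,0 | 0,0,7,0,0,0 | 0,0,3,0,0,0 | 0,0,2,0,0,0 | 0,0,1,0,0,0 | 0,0,0,0,0,0"}}

```text
time_s: 21.35
ee_pos: [454.4, -267.2, 109.0]
ee_rot: [180.0, 0.0, 80.6]
force: [-0.9, 0.4, -2.1]
gripper_width: 13.9
gripper_force: 35.0
```

Request:
{"name": "shift_gripper", "arguments": {"steps": "0,0,1,0,0,0 | 0,0,0,0,0,0 | 0,0,0,0,0,0"}}

```text
time_s: 21.65
ee_pos: [454.6, -267.3, 108.7]
ee_rot: [179.9, 0.0, 80.6]
force: [-1.3, 0.6, 5.6]
gripper_width: 13.7
gripper_force: 35.0
```

Request:
{"name": "shift_gripper", "arguments": {"steps": "0,0,0,0,0,0 | 0,0,0,0,0,0 | 0,0,0,0,0,0 | 0,0,0,0,0,0 | 0,0,0,0,0,0 | 0,0,0,0,0,0 | 0,0,0,0,0,0 | 0,0,0,0,0,0", "aperture": 60}}

```text
time_s: 22.45
ee_pos: [454.4, -267.1, 107.9]
ee_rot: [180.0, 0.0, 80.6]
force: [0.8, -1.5, 0.2]
gripper_width: 60.0
gripper_force: 0.0
```

Request:
{"name": "shift_gripper", "arguments": {"steps": "0,0,-15,0,0,0 | 0,0,-30,0,0,0 | 0,0,-30,0,0,0 | 0,0,-40,0,0,0 | -40,0,0,0,0,0 | -40,0,0,0,0,0 | -40,0,0,0,0,0 | -40,0,0,0,0,0"}}

```text
time_s: 23.25
ee_pos: [427.9, -426.4, 223.2]
ee_rot: [180.0, 0.0, 80.7]
force: [1.5, 0.0, 0.1]
gripper_width: 59.7
gripper_force: 0.0
```

Request:
{"name": "shift_gripper", "arguments": {"steps": "-40,0,0,0,0,0 | 0,0,0,0,0,0 | 0,0,0,0,0,0"}}

```text
time_s: 23.55
ee_pos: [421.4, -464.7, 222.4]
ee_rot: [-180.0, -0.1, 80.6]
force: [0.7, 0.3, 0.3]
gripper_width: 59.6
gripper_force: 0.0
```

```bash
python3 - <<'E'
from h import *
cv2.imwrite("pics/top1.png",env.grab_frame("top"))
cv2.imwrite("pics/side1.png",env.grab_frame("side"))
E
```

```text
(no output)
```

View pics/side1.png

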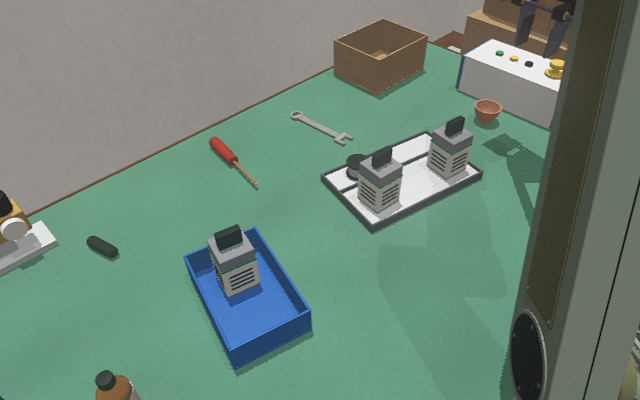

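View pics/top1.png

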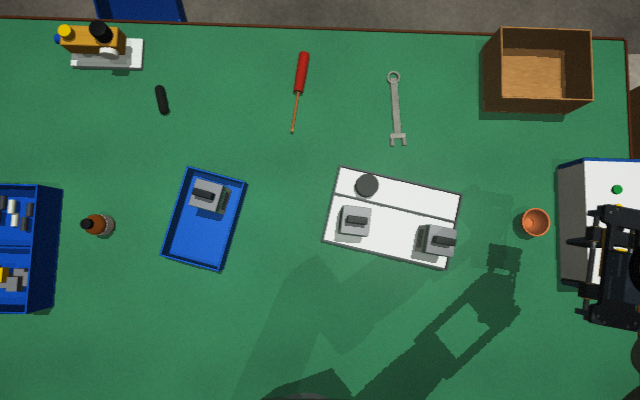

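The spent cartridge stands upright in the bin at (208,195) px in the top view. The fresh ones stand in the rack at (355,220) and (437,240), the other things look unmoved, and the robot is clear of everything on the bench.

```bash
python3 -c "
from workcell import env
print(env.job_done())"
```

```text
the job is handed in; nothing more can be done
None
```

The middle cartridge was the only spent one (about 4.5–5 N, against about 2 N for the other two); it now stands upright in the blue bin, the two fresh ones are back in the rack, and I handed the job in at about 24 s without a verdict being shown.

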